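# Take the cutting guide's setting off with the tape measure and lock it

### The job

Take off the setting of the portioning board's cutting guide with the tape measure: catch the tape's end hook over the board's front edge, draw the case straight back over the board until its heel is butted against the guide, lightly but surely (pushed hard, the guide slips in its clamps), stand it there and press its red lock fully down. Then stand the locked tape upright, blade still out at that length, on the bare worktop beside the board for me to read, without knocking anything over or along.

Things in the scene. Friction and masses are not known exactly. Their poses are not given: they have to be found in the camera images.
- tape: Yellow and black pocket tape measure, red lock on top: case 84 long (x) x 38 thick (y) x 70 high, flat parallel sides, 0.45 to 0.6 kg. Origin: centre of its rubber-soled underside; z up; its -x face is the mouth with the steel hook, +x face the flat heel. Stood on its sole and let go, it grips well enough not to be pulled along by the blade's spring.
- hook_tip (a point): Lower end of the hook (steel plate 22 wide, 10 high, 2 thick), middle of its inner face, which looks to the case and catches on an edge; 42 mm from the case's origin with the blade run in. It rests on what the case stands on; in the air the blade sags at the mouth (0.2 rad at most), the hook hanging 9 mm below the underside when run in, 24 mm with 75 mm out.
- tape_blade (a joint): How far the blade is out, in m: distance from the mouth to the hook's inner face, 0 (run in) to 0.078. It leaves the mouth 9 mm above the underside, towards the case's -x, against a spring: some 3 N to draw it, and a pull of 1 to 1.5 N when held. From heel to hook face is 0.084 more.
- tape_heel (a point): Middle of the case's flat +x face, 42 mm behind its origin, 22 mm above the underside.
- lock_top (a point): Middle of the top of the red lock (22 x 15 mm pad, long side along the case), 81 mm above the case's underside when up and 18 mm towards the mouth from its middle.
- tape_lock (a joint): Travel of the lock, in m: 0 up (blade free), 0.006 fully down (brake on the blade). Pressed straight down with about 8 N, rising to some 16 N at the end of its travel; it stays where it is left.
- board: Wooden portioning board on the worktop, 230 (x, front to back) x 200 (y) x 18 thick, fixed. Origin: centre of its underside; x points from its front edge (-115 mm) to the back; the front edge overhangs nothing but stands 18 mm above the worktop.
- board_edge (a point): Middle of the board's upper front edge, on which the tape is hooked. Axes as the board's.
- guide: Cutting guide: aluminium bar across the board, 188 (y) x 20 (x) x 34 high, black knobs at its ends (53 high). Origin: bottom middle of the bar's front; axes as the board's; 139 to 163 mm behind the board's front edge. A white facing (146 x 6, 31 high), which the heel butts on, is set by its fine screws so that its front lies 6 to 16 mm before the bar's. Slips back if pushed with over 6 N.
- tin: Food tin 75 mm wide, 58 high, standing loose behind the work; leave it alone.
- pen: White marker pen with a blue cap, 135 mm long, 16 thick, lying loose on the worktop in front on the left; leave it alone. Origin in its middle.
- chilli: Jar with a red lid, 60 mm wide, 85 high, loose at the back; leave it alone.
- yoghurt: Yoghurt pot 72 mm wide, 71 high, loose at the back on the right; leave it alone.

How it is judged (in metres and radians):
On the way, in this order (a step that is already met when the one before it is completed fails the run):
1. The hook is over the board's front edge, the blade is drawn out, and the case stands square with its heel pressed lightly (over 2.5 N) against the guide's facing (x of hook_tip in the frame of board_edge between -0.003 and 0.002 m and z of hook_tip in the frame of board_edge below -0.002 m and y of hook_tip in the frame of board_edge between -0.1 and 0.1 m and x of tape_heel in the frame of guide above -0.0185 m and angle between the x axis of tape and the x axis of board, either way round below 0.07 rad and value of joint tape_blade above 0.025 m and contact force between tape and guide above 2.5 N), for 0.1 s.
2. The lock is pressed down while the hook is still on the edge and the heel at the guide (not more than 18.5 mm before its bar) (x of hook_tip in the frame of board_edge between -0.003 and 0.002 m and z of hook_tip in the frame of board_edge below -0.002 m and y of hook_tip in the frame of board_edge between -0.1 and 0.1 m and x of tape_heel in the frame of guide above -0.0185 m and angle between the x axis of tape and the x axis of board, either way round below 0.07 rad and value of joint tape_lock above 0.005 m), for 0.2 s.
At the end, for the whole second after the job is handed in: The tape stands upright (within 7 degrees) and still on the worktop off the board, its lock down (over 5 mm of 6) and its blade still out (over 25 mm) at the length taken with the hook on the edge and the heel butted on the guide; guide not shifted over 1 mm (value of joint tape_lock above 0.005 m and value of joint tape_blade above 0.025 m and height (world z) of tape between -0.004 and 0.006 m and angle between tape's own z axis and vertical below 0.12 rad and contact force between tape and board below 0.05 N and linear speed of tape below 0.02 m/s and angular speed of tape below 0.4 rad/s); the robot touches nothing.
It fails at once if The guide is pushed back by more than 1 mm (distance of guide from where it was at the start of the episode above 0.001 m).
It fails at once if The locked blade slips and runs back (value of joint tape_lock above 0.0055 m and (velocity of joint tape_blade above 0.35 m/s or velocity of joint tape_blade below -0.35 m/s)).
It fails at once if Tin, pen, jar or yoghurt pot is shoved by more than 20 mm (distance of any of tin, pen, chilli, yoghurt from where it was at the start of the episode above 0.02 m).
It also fails if it takes over 72 s, if anything falls off the work surface, if the arm or the gripper's body presses on something with over 40 N, if the wrist force passes 120 N, or if a joint passes its speed limit or range.

### The arm

A 6-joint arm with a two-finger parallel gripper is mounted at the origin on a cart in front of the work surface, level with it; the furniture and walls round the work are solid. World frame = base frame: x ahead of the robot, y to its left, z up, the work surface at z = 0. Lengths are in mm, angles in rad, forces in N, time in s.
With the tool pointing down it reaches from about 275 to 825 mm from the base axis. Payload 5.2 kg.
Tool frame: the origin (TCP) lies midway between the tips of the shut fingers; the grasp point (between the pads) lies robot.pinch_z behind it (robot.pinch_z is the distance from the TCP to the grasp point, in mm); x points along the fingers, y is the direction in which the jaws open and shut, and the axes are right-handed (so a half turn about x gives the same grasp; the last joint's range is limited). The gripper opens to 93 mm and grips with 3 to 60 N. Pads are 15 mm wide; open, the fingers measure 128 mm over their backs; the gripper's body (75 mm by 188 mm) begins 65 mm behind the grasp point.
Start: joints at [1.058, 0.259, 1.535, -0, 1.348, -0.203], TCP at [167.655, 523.829, 218.653] pointing down, gripper open.
Joint ranges: [-3.14, 3.14], [-0.91, 2.08], [0.19, 2.58], [-1.22, 4.36], [0.22, 2.71], [-3.12, 3.12]. Speed limits (rad/s): [2.57, 2.57, 3.14, 3.14, 3.14, 3.14].

### API

Orientations are given as a unit quaternion [x, y, z, w].
In Python, from cell import readout, vision, job, find_in, silhouettes, robot gives the robot as it stands.
- The arm moves only by the tool move_arm, never from a script. Its argument "deltas" is a list of rows, each a list of 5 numbers: the shift along the tool's x, y, z in cm, then the turn about the tool's x in rad, then the finger opening in cm, from 0 to 9.3. In form: [[dx, dy, dz, turn, jaw], ...]. A call has 1 to 10 rows; each row is the pose to reach, as a shift and turn from the pose commanded when the call began, along the tool's axes at that moment; what a row does not reach only later rows make up. A row lasts 1/10 s, in which the tool goes at most 50 mm and 8.59 degrees, less where a joint would pass 70% of its speed; a pose out of reach is approached as far as the arm can. A call with a gripper value outside its range is refused whole. The fingers move at their own pace and stop on an object; "grip_force" is the grip in N (left out, the last holds). Time passes only in rows, so rows that repeat a pose let the fingers close. It gives the time, the measured TCP pose, the force and the opening at its end, in the units of the state.
- readout.read_state(): the state, without advancing time (a new reading comes with each control period).
- vision.snapshot(name): name is "scene" or "top"; returns (picture, depth): 384x512x3 uint8, blue, green, red; 384x512 float32, mm along the optical axis (not along the pixel's ray), 0 where there is no reading.
- vision.camera_model(name): a dict with "camera_matrix" (3x3 intrinsics, pixels), "R" (3x3) and "t" (3): a world point X has camera coordinates R X + t. Camera axes: x right, y down, z forward; pixel columns grow to the right and rows downward; lengths in mm; the calibration is good to about 2 mm. A picture is of the moment at which its call begins. camera_model takes no time and is no camera call.
- job.close_job(): hands the job in, once; it reports no verdict.
Trained networks look in the newest picture that a camera, given by its name, has taken for a name from the list of things; names that differ only in an ending like _2 or _b are one class to them, and where a whole thing is asked for, a point or a joint stands for the part that bears it (a point fixed in the world has none). Each returns a list of dicts, best first, with "score" (0 to 1); they miss things now and then, are a little off and sometimes report something else, mostly with a low value. They report only what shows in the picture. A call takes as long as a camera call.
- find_in(label, camera): "box" ([left, top, right, bottom] in pixels, round what is visible of it).
- silhouettes(label, camera): "pixels" (384x512 bool, what is visible of it) and "box" ([left, top, right, bottom] in pixels, round what is visible of it).
The state is a dict: "time_s": time; "joint_pos": joint angles; "joint_velocities": joint speeds; "tau": joint torques, N m; "eef_pos": TCP position; "ee_rot": TCP orientation; "ft_force": force on the tool from outside, world axes, zero at the start; "ft_torque": the same for the moment, N m; "opening": opening from 0.0 (shut) to 1.0 (fully open).
Only numpy, scipy, OpenCV 4.12 (cv2) and the standard library are available. Lean on these libraries where they do the work, as an engineer would, in place of code of your own. Each camera call takes 0.05 s, during which the arm holds its last target.

## Working session

There is one attempt and no reset: what is moved stays moved. The work goes in short steps, Python scripts to look and compute and a tool call to move; the robot and the scene stay as the last step left them, time stands still between calls to the robot, and variables do not carry over. Pictures are saved under pics/ and viewed, and the job is handed in when it is done.

Besides the shell and the picture viewer there is one more tool, called after "Emit:" by a JSON object that holds its "op" and its "data", one argument or row to a line. move_arm: Moves the arm, as the interface text tells. Its arguments: {"type":"object","properties":{"deltas":{"type":"array","items":{"type":"array","items":{"type":"number"}}},"grip_force":{"type":"number"}},"required":["deltas"]}

```bash
ls; mkdir -p pics; python3 - <<'E'
from cell import readout, vision, robot
import cv2, numpy as np
s=readout.read_state(); print(s)
print(robot, [a for a in dir(robot) if a[0]!='_'], robot.pinch_z)
for n in ("scene","top"):
    im,d=vision.snapshot(n); cv2.imwrite(f"pics/{n}0.png",im); np.save(f"pics/{n}0.npy",d)
    print(n,{k:np.round(v,3).tolist() for k,v in vision.camera_model(n).items()})
E
```

```text
pics
{'time_s': 0.0, 'joint_pos': array([ 1.05821053e+00,  2.59308951e-01,  1.53608089e+00, -1.54427882e-05,
        1.34798306e+00, -2.02851311e-01]), 'joint_velocities': array([ 0.00159084,  0.00075635, -0.00119476, -0.00025927, -0.00053489,
       -0.00028016]), 'tau': array([ 6.39613154e-04, -4.37307394e+01, -2.84000891e+01,  7.17689143e-02,
        4.12571558e-02, -1.48204122e-04]), 'eef_pos': array([167.3809344 , 523.34126209, 217.8369067 ]), 'ee_rot': array([ 0.10847779,  0.69885944, -0.10966066,  0.69842865]), 'ft_force': array([0.33428815, 0.63075434, 0.09116571]), 'ft_torque': array([-0.0168273 ,  0.0041727 ,  0.00114642]), 'opening': 0.9973691072561703}
<Robot object at 0x7f349edbba10> ['MotionError', 'pinch_z'] 18.8
scene {'camera_matrix': [[352.924, 0.0, 253.407], [0.0, 352.924, 193.933], [0.0, 0.0, 1.0]], 'R': [[0.779, -0.627, -0.019], [-0.456, -0.544, -0.705], [0.431, 0.558, -0.709]], 't': [-279.273, 462.647, 568.956]}
top {'camera_matrix': [[386.54, 0.0, 259.187], [0.0, 386.54, 199.092], [0.0, 0.0, 1.0]], 'R': [[0.024, -1.0, 0.003], [-0.982, -0.024, -0.188], [0.188, 0.002, -0.982]], 't': [264.553, 556.752, 902.648]}
```

View pics/scene0.png

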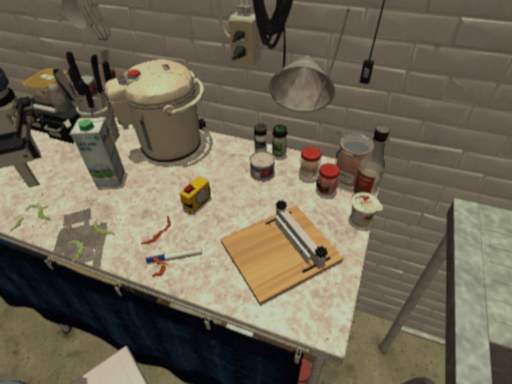

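View pics/top0.png

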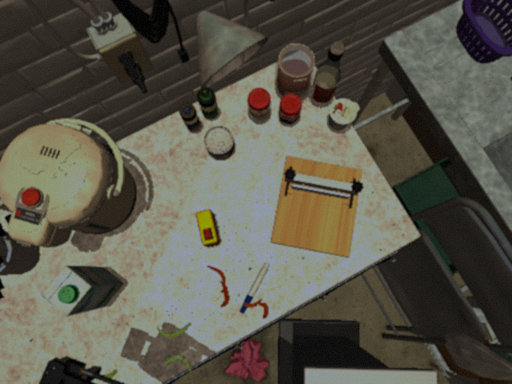

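The top picture shows the tape at about (206,228) with the red lock toward its lower end, the board at (316,205), the guide at (323,187), and the pen at (254,288). Next I measure them.

```bash
cat > h.py <<'E'
import numpy as np, cv2
from cell import readout, vision, find_in, silhouettes
def pts(cam,d,mask=None):
    m=vision.camera_model(cam);K=np.array(m['camera_matrix']);R=np.array(m['R']);t=np.array(m['t'])
    v,u=np.nonzero((d>0) if mask is None else (d>0)&mask)
    z=d[v,u]; X=np.stack([(u-K[0,2])/K[0,0]*z,(v-K[1,2])/K[1,1]*z,z])
    return (R.T@(X-t[:,None])).T,u,v
def proj(cam,P):
    m=vision.camera_model(cam);K=np.array(m['camera_matrix'])
    c=(np.array(m['R'])@np.atleast_2d(P).T).T+np.array(m['t']); p=(K@c.T).T; return p[:,:2]/p[:,2:]
def rect(xy):
    r=cv2.minAreaRect(xy.astype(np.float32)); return np.round(r[0],1),np.round(r[1],1),round(r[2],2)
E
python3 - <<'E'
from h import *
for c in ("top","scene"):
    im,d=vision.snapshot(c)
    for l in ("tape","board","guide","pen","tin","chilli","yoghurt","lock_top","hook_tip"):
        S=silhouettes(l,c)[:2]
        for s in S:
            P,u,v=pts(c,d,s['pixels'])
            if len(P)<5: print(c,l,s['score'],s['box']);continue
            P0=P
            z=P[:,2]; print(c,l,round(s['score'],2),np.round(s['box']).astype(int).tolist(),len(P),'z',np.percentile(z,[2,50,98]).round(1),'med',np.median(P,0).round(1),'rect',*rect(P[:,:2]))
            np.save(f"pics/{c}_{l}.npy",P0) if s is S[0] else 0
E
```

```text
top tape 0.65 [195, 211, 220, 247] 637 z [10.7 69.2 81.8] med [473.3 398.7  69.2] rect [475.  401.9] [86.2 39.2] 15.63
top board 0.57 [273, 155, 364, 257] 6965 z [14.1 18.5 69.4] med [541.1 130.3  18.5] rect [547.3 127.1] [207.9 236.4] 80.48
top guide 0.84 [285, 167, 364, 200] 1254 z [17.1 50.6 72.6] med [589.9 121.7  50.6] rect [598.2 119.9] [195.4  53.5] 79.91
top pen 0.66 [242, 265, 265, 315] 312 z [ 2.7 14.5 18.5] med [330.7 285.4  14.5] rect [333.9 284.9] [ 16.6 131.6] 64.35
top tin 0.66 [204, 123, 236, 159] 797 z [10.8 54.5 59. ] med [692.6 382.9  54.5] rect [699. 385.] [74.6 72.4] 8.85
top chilli 0.8 [280, 94, 302, 130] 660 z [ 1.6 82.6 87.7] med [777.2 206.2  82.6] rect [794.2 194.8] [63.7 79.4] 22.0
top yoghurt 0.97 [326, 96, 358, 130] 758 z [-0.2 69.7 73.3] med [773.5  71.7  69.7] rect [861.8  -9.4] [ 67.7 298.1] 46.11
top yoghurt 0.26 [240, 263, 267, 311] 262 z [10.  14.7 18.2] med [336.8 283.   14.7] rect [334.5 284.7] [ 13.5 130.1] 63.38
top lock_top 0.7 [327, 96, 360, 132] 711 z [ 9.6 69.8 73.5] med [774.4  71.6  69.8] rect [986.7 -44.8] [ 67.  546.1] 60.96
top lock_top
[... 648 characters left out ...]
.3 52.6 58.8] med [689.9 371.4  52.6] rect [713.2 401.3] [121.9  76.4] 51.57
scene chilli 0.96 [317, 162, 340, 196] 668 z [ 4.2 61.5 87.5] med [775.6 192.9  61.5] rect [785.  208.7] [59.1 69.2] 20.06
scene yoghurt 0.85 [349, 194, 380, 225] 803 z [ 2.8 69.4 72.9] med [768.4  62.8  69.4] rect [880.5 117.8] [291.9  84.8] 26.25
scene yoghurt 0.48 [276, 201, 332, 266] 1404 z [18.  49.5 72.2] med [587.  109.2  49.5] rect [608.  137.9] [233.9  70.4] 75.59
scene lock_top 0.51 [187, 185, 193, 191] 39 z [71.2 80.9 83.8] med [460.4 394.7  80.9] rect [459.8 396.2] [18.8 13.1] 7.97
scene lock_top 0.48 [182, 178, 210, 212] 754 z [ 7.  54.7 81.5] med [467.8 388.5  54.7] rect [474.4 405.3] [83.9 50.9] 13.37
```

```bash
python3 - <<'E'
from h import *
from scipy.spatial.transform import Rotation as Ro
s=readout.read_state(); M=Ro.from_quat(s['ee_rot']).as_matrix(); print('tool axes (cols)\n',M.round(3))
for c in ("top","scene"):
    d=np.load(f"pics/{c}0.npy"); im=cv2.imread(f"pics/{c}0.png")
    P,u,v=pts(c,d)
    hsv=cv2.cvtColor(im,cv2.COLOR_BGR2HSV)[v,u]
    near=(abs(P[:,0]-547)<170)&(abs(P[:,1]-127)<160)
    m=near&(abs(P[:,2]-18)<5)&(hsv[:,1]>80)&(hsv[:,0]>8)&(hsv[:,0]<25)
    Q=P[m]; print(c,'board',len(Q),np.median(Q[:,2]).round(2),*rect(Q[:,:2]))
    # edges via robust percentile lines
    a=np.radians(-9.5)
    for it in range(3):
        ex=np.array([np.cos(a),np.sin(a)]);ey=np.array([-ex[1],ex[0]])
        X=Q[:,:2]@ex;Y=Q[:,:2]@ey
        bins=np.arange(np.percentile(Y,4),np.percentile(Y,96),4)
        f=[(b+2,np.sort(X[(Y>=b)&(Y<b+4)])[:1].mean()) for b in bins if ((Y>=b)&(Y<b+4)).sum()>5]
        f=np.array(f); k=np.polyfit(f[:,0],f[:,1],1); r=f[:,1]-np.polyval(k,f[:,0]); g=abs(r-np.median(r))<3; k=np.polyfit(f[g,0],f[g,1],1)
        a+=-np.arctan(k[0])
    print(' yaw',np.degrees(a).round(2),'front x',np.polyval(k,np.median(Y)).round(1),'Y range',np.percentile(Y,[.3,99.7]).round(1),'X max',X.max().round(1))
    b=near&(P[:,2]>44)&(P[:,2]<56); G=P[b]
    XX=G[:,:2]@ex; YY=G[:,:2]@ey; sel=(abs(YY-np.median(YY))<60)
    print(' bar top X',np.percentile(XX[sel],[1,10,50,90,99]).round(1),'z',np.median(G[sel,2]).round(1))
    kk=np.polyfit(YY[sel],XX[sel],1); print(' bar slope deg rel',np.degrees(kk[0]).round(2))
    b=near&(P[:,2]>60)&(P[:,2]<75);G=P[b];XX=G[:,:2]@ex; YY=G[:,:2]@ey
    for sgn in (YY>np.median(YY),YY<=np.median(YY)): print(' knob',np.median(XX[sgn]).round(1),np.median(YY[sgn]).round(1))
    T=np.load(f"pics/{c}_tape.npy"); T=T[(T[:,2]>60)&(T[:,2]<76)]; print(' tape top',*rect(T[:,:2]))
    T=np.load(f"pics/{c}_tape.npy"); T=T[(T[:,2]>78)]; print(' lock',T.mean(0).round(1))
E
python3 - <<'E'
import cv2
for n,(x0,y0,x1,y1) in {'top':(180,140,380,270),'scene':(170,160,350,310)}.items():
    im=cv2.imread(f"pics/{n}0.png")[y0:y1,x0:x1]; cv2.imwrite(f"pics/{n}0z.png",cv2.resize(im,None,fx=4,fy=4,interpolation=2)[:600,:800])
E
```

```text
tool axes (cols)
 [[-0.     0.305  0.952]
 [-0.     0.952 -0.305]
 [-1.    -0.     0.   ]]
top board 5618 18.15 [545.1 129.5] [199.9 229.7] 80.35
 yaw -9.64 front x 402.1 Y range [121.2 318.5] X max 630.6
 bar top X [544.6 546.6 565.2 576.5 579.8] z 51.6
 bar slope deg rel 0.24
 knob 568.5 303.1
 knob 568.6 135.8
 tape top [476.5 402.7] [82.9 38.6] 15.63
 lock [458.9 397.6  80.7]
scene board 5214 18.34 [546.1 128.7] [201.4 230.5] 80.34
 yaw -9.75 front x 401.9 Y range [119.8 318.5] X max 631.7
 bar top X [545.4 546.7 564.2 577.3 580.8] z 51.9
 bar slope deg rel -0.15
 knob 568.9 298.7
 knob 568.9 133.2
 tape top [477.5 400. ] [84.6 38.8] 16.83
 lock [460.  396.3  81. ]
```

View pics/top0z.png

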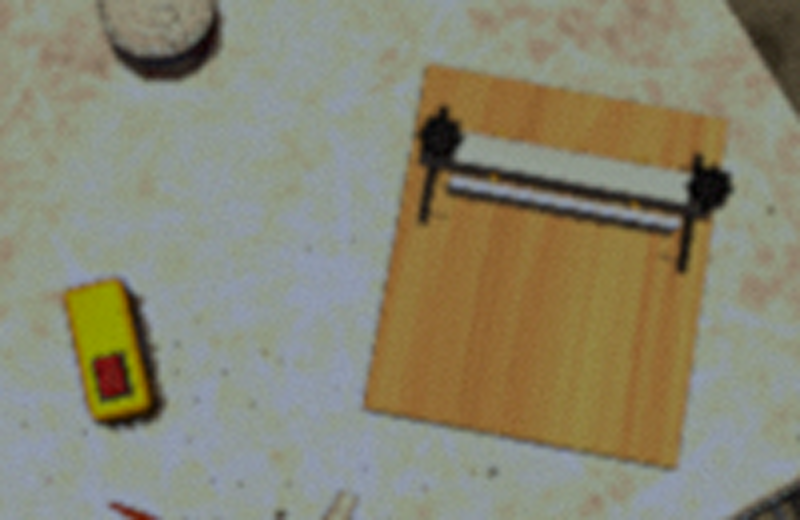

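The top crop shows the board's front edge low and the white facing clearly ahead of the bar. Measured values:
- **Board:** yaw −9.65°, front at X'=402.
- **Facing:** X'≈545, with the bar at about 560.
- **Tape:** centre (476.5, 402), yaw about 16°, mouth toward the robot.

I move above the tape first.

Emit:
{"op": "move_arm", "data": {
  "deltas": [
    [0,-0.3,4.2,-0.08,9.3],
    [0,-0.6,8.4,-0.16,9.3],
    [0,-0.9,12.6,-0.24,9.3],
    [0,-1.2,16.8,-0.32,9.3],
    [0,-1.5,21,-0.4,9.3],
    [0,-1.7,25,-0.48,9.3],
    [0,-1.9,29,-0.55,9.3],
    [0,-2.1,33.1,-0.59,9.3],
    [0,-2.1,33.1,-0.59,9.3],
    [0,-2.1,33.1,-0.59,9.3]
  ]
}}

```text
time_s: 2.1
eef_pos: [477.1, 402.3, 218.1]
ee_rot: [-0.098, 0.701, 0.098, 0.7]
ft_force: [-0.7, 0.1, -0.5]
opening: 1.0
```

Emit:
{"op": "move_arm", "data": {
  "deltas": [
    [4.5,0,0,0,9.3],
    [9,0,0,0,9.3],
    [13.5,0,0,0,9.3],
    [17,0,0,0,9.3],
    [19.5,0,0,0,9.3],
    [20.5,0,0,0,9.3],
    [20.5,0,0,0,9.3]
  ]
}}

```text
time_s: 2.8
eef_pos: [474.6, 403.1, 12.6]
ee_rot: [-0.099, 0.701, 0.099, 0.699]
ft_force: [0.2, 0.1, 0.4]
opening: 0.999
```

```bash
python3 - <<'E'
from h import *
s=readout.read_state(); print(s['eef_pos'],s['ft_force'])
for c in ('top','scene'):
    im,d=vision.snapshot(c)
    x,y=proj(c,[477,402,60])[0].astype(int)
    z=im[max(0,y-50):y+50,max(0,x-65):x+65]; cv2.imwrite(f'pics/{c}1.png',cv2.resize(z,None,fx=5,fy=5,interpolation=2))
E
```

```text
[474.6453513  403.10116408  12.60836116] [0.24650953 0.0554065  0.41596104]
```

View pics/scene1.png

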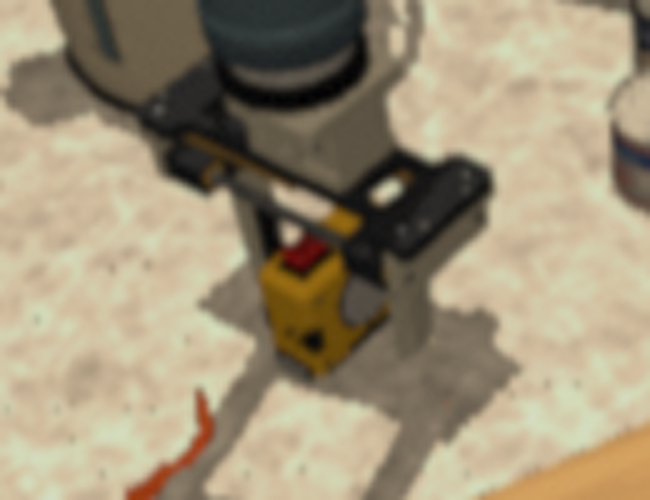

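The fingers straddle the case at about (320,280), with the red lock clear under the body. I close the gripper now.

Emit:
{"op": "move_arm", "data": {
  "deltas": [
    [0,0,0,0,3],
    [0,0,0,0,3],
    [0,0,0,0,3],
    [0,0,0,0,3],
    [0,0,0,0,3],
    [0,0,0,0,3],
    [0,0,0,0,3],
    [0,0,0,0,3]
  ],
  "grip_force": 40
}}

```text
time_s: 3.7
eef_pos: [476.4, 403.1, 13.6]
ee_rot: [-0.099, 0.7, 0.099, 0.7]
ft_force: [0.1, 0.9, -0.4]
opening: 0.409
```

Emit:
{"op": "move_arm", "data": {
  "deltas": [
    [-2,0,0,0,3],
    [-5,0,0,0,3],
    [-9,0,0,0,3],
    [-11,0,0,0,3],
    [-11,0,0,0,3],
    [-11,0,0,0,3]
  ]
}}

```text
time_s: 4.3
eef_pos: [475.6, 402.4, 122.2]
ee_rot: [-0.099, 0.701, 0.098, 0.699]
ft_force: [0.1, -0.0, -7.0]
opening: 0.406
```

```bash
python3 - <<'E'
from h import *
s=readout.read_state(); print(s['eef_pos'],s['ee_rot'],s['ft_force'],s['opening'])
for c in ('top','scene'):
    im,d=vision.snapshot(c)
    x,y=proj(c,[477,402,160])[0].astype(int)
    z=im[max(0,y-50):y+50,max(0,x-65):x+65]; cv2.imwrite(f'pics/{c}2.png',cv2.resize(z,None,fx=5,fy=5,interpolation=2))
    for S in silhouettes('tape',c)[:1]:
        P,_,_=pts(c,d,S['pixels']); print(c,S['score'],P[:,2].min(),np.percentile(P[:,2],[2,50,98]),np.median(P,0))
        m=(P[:,2]>165)&(P[:,2]<190); print(rect(P[m,:2]))
E
```

```text
[475.64054522 402.35109018 122.16676712] [-0.09906461  0.70090818  0.09840935  0.69944945] [ 8.66237472e-02 -4.17169235e-03 -6.99587056e+00] 0.4056639216982572
top 0.65 -3.042695441452958 [7.14446522e-02 1.75203646e+02 1.90165025e+02] [440.67197573 390.88131485 175.20364604]
(array([443.5, 393. ]), array([15.4, 38. ]), 15.73)
scene 0.92 -1.2570987529287312 [102.1272393  150.93953891 188.67345823] [448.17556324 382.09091404 150.93953891]
(array([452.1, 392.8]), array([33.6, 38.4]), 18.98)
```

View pics/scene2.png

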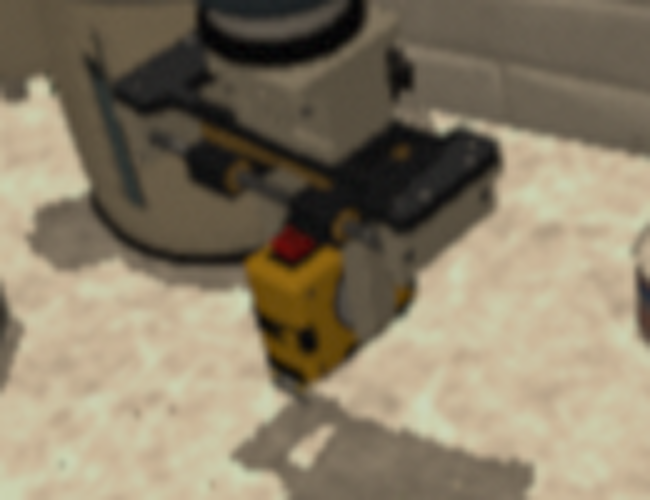

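View pics/top2.png

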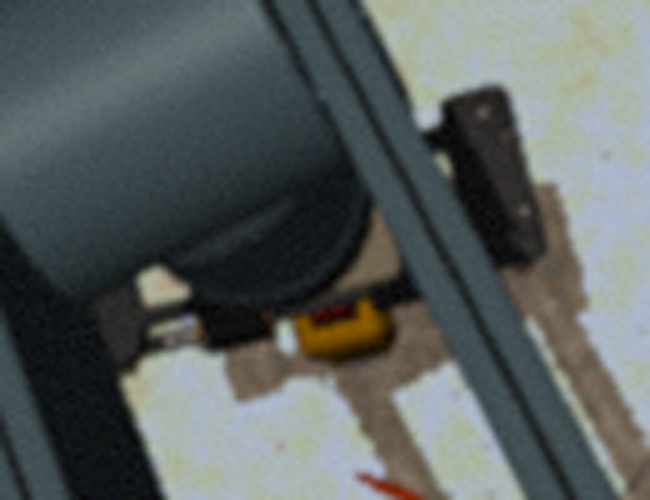

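Emit:
{"op": "move_arm", "data": {
  "deltas": [
    [0,-2.5,-0.8,0.05,3],
    [0,-6,-2,0.12,3],
    [0,-10,-3.3,0.2,3],
    [0,-14,-4.6,0.28,3],
    [0,-18,-6,0.36,3],
    [0,-21.5,-7.1,0.42,3],
    [0,-23.8,-7.9,0.449,3],
    [0,-24.62,-8.12,0.449,3],
    [0,-24.62,-8.12,0.449,3],
    [0,-24.62,-8.12,0.449,3]
  ]
}}

```text
time_s: 5.5
eef_pos: [466.6, 144.6, 123.4]
ee_rot: [0.06, 0.705, -0.059, 0.704]
ft_force: [0.5, -0.2, -5.1]
opening: 0.409
```

```bash
python3 - <<'E'
from h import *
from scipy.spatial.transform import Rotation as Ro
s=readout.read_state(); M=Ro.from_quat(s['ee_rot']).as_matrix();print(s['eef_pos'],s['ft_force'],M.round(4),np.degrees(np.arctan2(M[1,2],M[0,2])))
a=np.radians(-9.68);ex=np.array([np.cos(a),np.sin(a)]);ey=np.array([-ex[1],ex[0]])
print('TCP board frame',s['eef_pos'][:2]@ex,s['eef_pos'][:2]@ey)
for c in ('top','scene'):
    im,d=vision.snapshot(c)
    x,y=proj(c,[464,143,140])[0].astype(int)
    z=im[max(0,y-50):y+70,max(0,x-75):x+75]; cv2.imwrite(f'pics/{c}3.png',cv2.resize(z,None,fx=5,fy=5,interpolation=2))
    for S in silhouettes('tape',c)[:1]:
        P,_,_=pts(c,d,S['pixels']); P=P[P[:,2]>80]; print(c,S['score'],np.percentile(P[:,2],[0,2,50,98,100]).round(1))
        m=(P[:,2]>165)&(P[:,2]<190); print(rect(P[m,:2]@np.array([ex,ey]).T)); X=P[:,:2]@ex; print('X',np.percentile(X,[0,1,2,5]).round(1))
        F=P[(X<np.percentile(X,5)+3)]; print('front z',np.percentile(F[:,2],[0,5,50,100]).round(1))
E
```

```text
[466.55105363 144.55269411 123.35566614] [ 0.49902744 -0.22657438 -5.13382829] [[-5.000e-04  1.678e-01  9.858e-01]
 [ 7.000e-04  9.858e-01 -1.678e-01]
 [-1.000e+00  6.000e-04 -6.000e-04]] -9.66267813049882
TCP board frame 435.60254850447495 220.9429490992364
scene 0.85 [102.7 111.  155.9 205.8 218.4]
(array([408.8, 219.6]), array([28.1, 38.2]), 4.69)
X [391.9 393.2 393.9 394.9]
front z [102.7 110.5 143.1 179. ]
```

View pics/scene3.png

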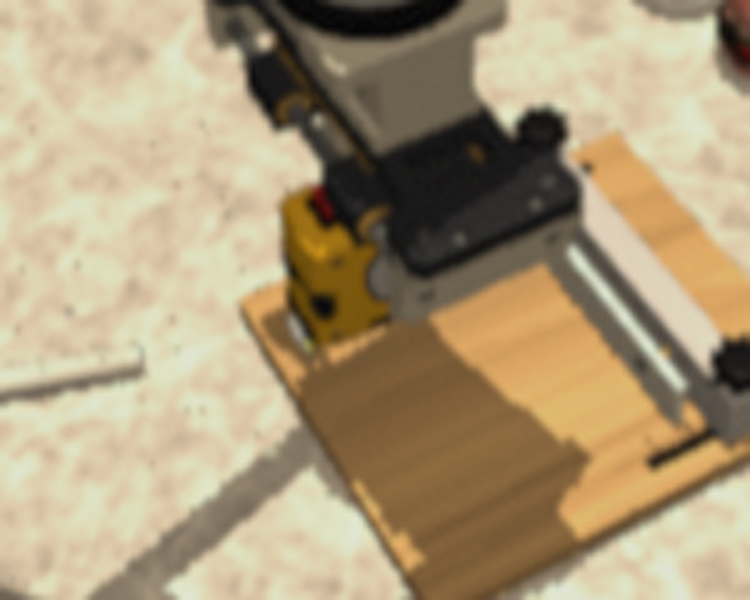

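The tape is held level at (330,270) with the hook visible at (300,335). The hook is about 8 mm ahead of the edge by measurement. I lower it now.

Emit:
{"op": "move_arm", "data": {
  "deltas": [
    [2.5,0,0,0,3],
    [5.5,0,0,0,3],
    [7.5,0,0,0,3],
    [8.5,0,0,0,3],
    [8.8,0,0,0,3],
    [8.8,0,0,0,3],
    [8.8,0,0,0,3]
  ]
}}

```text
time_s: 6.4
eef_pos: [467.6, 144.1, 36.6]
ee_rot: [0.06, 0.704, -0.059, 0.705]
ft_force: [0.6, -0.1, -5.3]
opening: 0.406
```

```bash
cat >> h.py <<'E'
a=np.radians(-9.66);ex=np.array([np.cos(a),np.sin(a)]);ey=np.array([-ex[1],ex[0]])
def st():
    s=readout.read_state(); p=s['eef_pos']; f=s['ft_force']
    print('t',round(s['time_s'],2),'XYz',(p[:2]@ex).round(2),(p[:2]@ey).round(2),p[2].round(2),'F XYz',(f[:2]@ex).round(2),(f[:2]@ey).round(2),f[2].round(2),'open',round(s['opening'],3))
    return s
def look(tag,P,r=(50,50,65),cams=('scene',)):
    for c in cams:
        im,d=vision.snapshot(c); x,y=proj(c,P)[0].astype(int)
        z=im[max(0,y-r[0]):y+r[1],max(0,x-r[2]):x+r[2]]; cv2.imwrite(f'pics/{tag}_{c}.png',cv2.resize(z,None,fx=6,fy=6,interpolation=2)[:600,:800])
    return im,d
E
python3 - <<'E'
from h import *
st(); look('p4',[430,145,30])
E
```

```text
t 6.4 XYz 436.76 220.5 36.63 F XYz 0.65 0.02 -5.3 open 0.406
```

View pics/p4_scene.png

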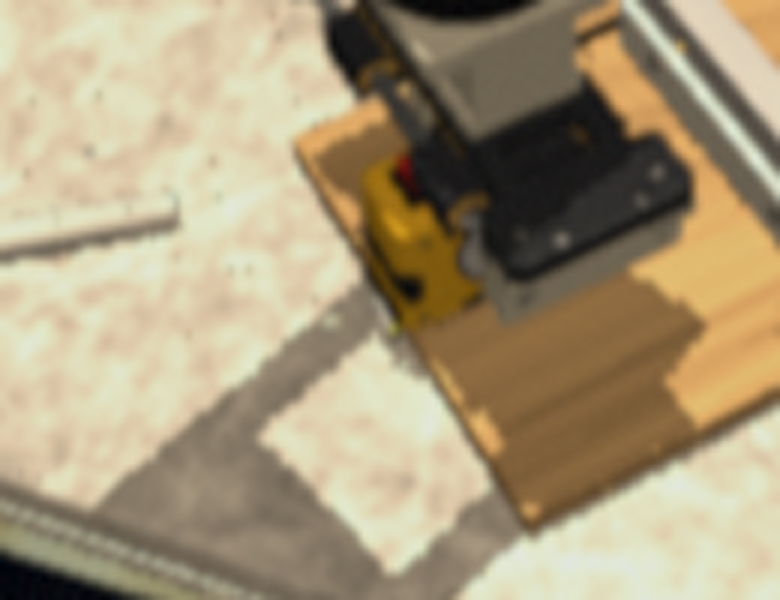

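Emit:
{"op": "move_arm", "data": {
  "deltas": [
    [0.35,0,0,0,3],
    [0.35,0,0,0,3],
    [0.35,0,0.4,0,3],
    [0.35,0,0.8,0,3],
    [0.35,0,1.2,0,3],
    [0.35,0,1.6,0,3],
    [0.35,0,2,0,3],
    [0.35,0,2,0,3]
  ]
}}

```text
time_s: 7.25
eef_pos: [487.0, 140.3, 32.1]
ee_rot: [0.06, 0.704, -0.06, 0.705]
ft_force: [-0.8, 0.3, -5.1]
opening: 0.404
```

```bash
python3 - <<'E'
from h import *
st(); look('p5',[430,145,30])
E
```

```text
t 7.25 XYz 456.52 220.03 32.11 F XYz -0.85 0.19 -5.11 open 0.404
```

View pics/p5_scene.png

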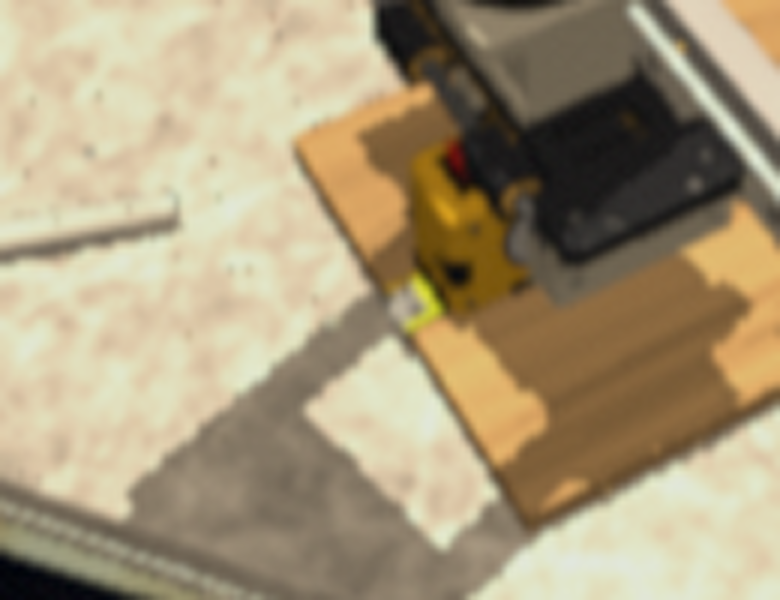

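The hook has caught the edge at (405,305) and the blade is drawing out. I continue back to about 8 mm short of the facing.

Emit:
{"op": "move_arm", "data": {
  "deltas": [
    [0,0,0.4,0,3],
    [0,0,0.8,0,3],
    [0,0,1.2,0,3],
    [0,0,1.6,0,3],
    [0,0,2,0,3],
    [0,0,2.4,0,3],
    [0,0,2.8,0,3],
    [0,0,3.2,0,3],
    [0,0,3.6,0,3],
    [0,0,3.6,0,3]
  ]
}}

```text
time_s: 8.3
eef_pos: [522.8, 134.2, 32.3]
ee_rot: [0.06, 0.704, -0.06, 0.705]
ft_force: [-1.7, -1.1, -4.5]
opening: 0.411
```

```bash
python3 - <<'E'
from h import *
for i in range(3): st(); im,d=look('p6',[480,140,30],(50,50,65),('scene','top')) if i==0 else vision.snapshot('top')
for c in ('scene',):
    im,d=vision.snapshot(c)
    for S in silhouettes('tape',c)[:1]:
        P,_,_=pts(c,d,S['pixels']); X=P[:,:2]@ex; m=(P[:,2]>40)&(P[:,2]<85); print('mouth X',np.percentile(X[m],[0,1,3,10]).round(1), 'Y',np.percentile(P[m][:,:2]@ey,[1,99]).round(1)); print('z low',np.percentile(P[m|True][:,2],[0,2,5]).round(1))
E
```

```text
t 8.3 XYz 492.87 220.06 32.26 F XYz -1.46 -1.32 -4.46 open 0.411
t 8.4 XYz 492.5 220.06 32.3 F XYz -1.04 -0.65 -4.61 open 0.405
t 8.45 XYz 492.32 220.1 32.32 F XYz -1.1 -0.42 -4.9 open 0.409
mouth X [451.5 451.8 451.9 452.4] Y [199.2 233.1]
z low [10.  18.5 19.4]
```

View pics/p6_scene.png

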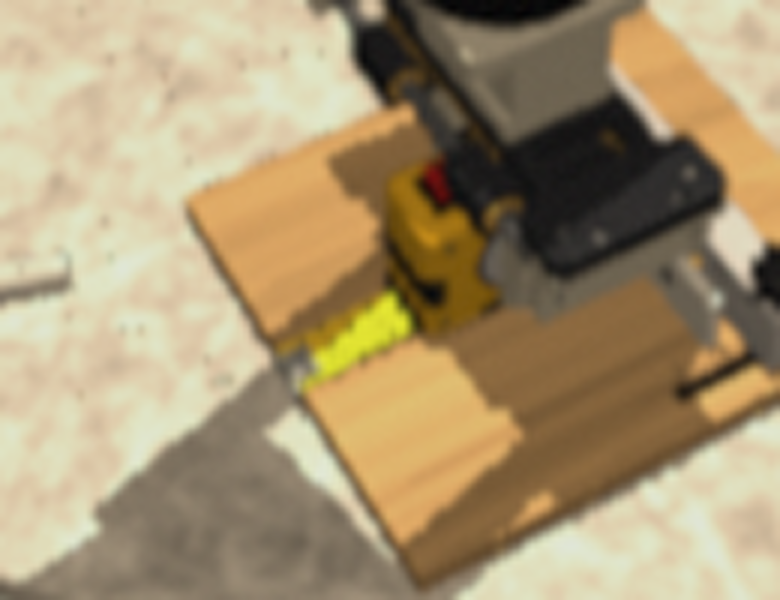

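View pics/p6_top.png

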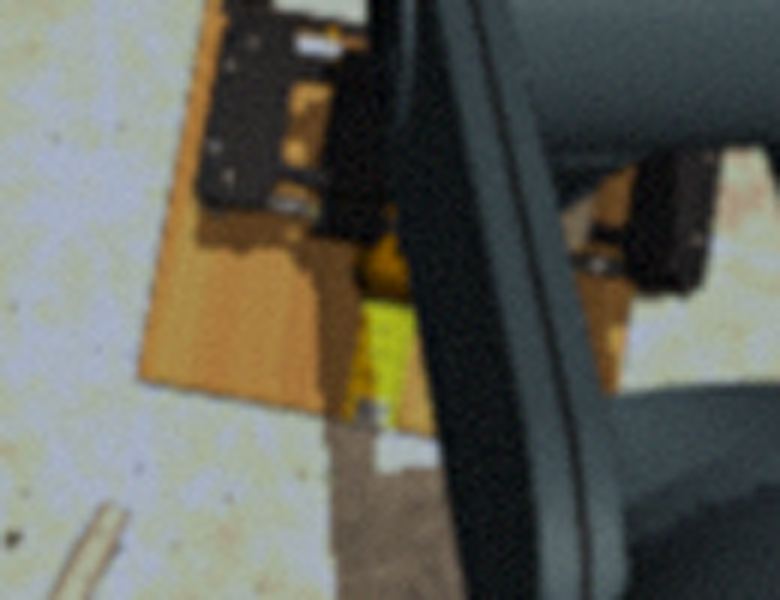

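Emit:
{"op": "move_arm", "data": {
  "deltas": [
    [0,0,0.2,0,3],
    [0,0,0.4,0,3],
    [0,0,0.55,0,3],
    [0,0,0.65,0,3],
    [0,0,0.7,0,3],
    [0,0,0.7,0,3]
  ]
}}

```text
time_s: 9.2
eef_pos: [528.7, 133.2, 32.1]
ee_rot: [0.06, 0.705, -0.06, 0.705]
ft_force: [-3.3, -0.3, -6.3]
opening: 0.408
```

```bash
python3 - <<'E'
from h import *
st(); look('p7',[560,125,40],(50,50,65))
E
```

```text
t 9.2 XYz 498.85 220.08 32.11 F XYz -3.21 -0.89 -6.27 open 0.408
```

View pics/p7_scene.png

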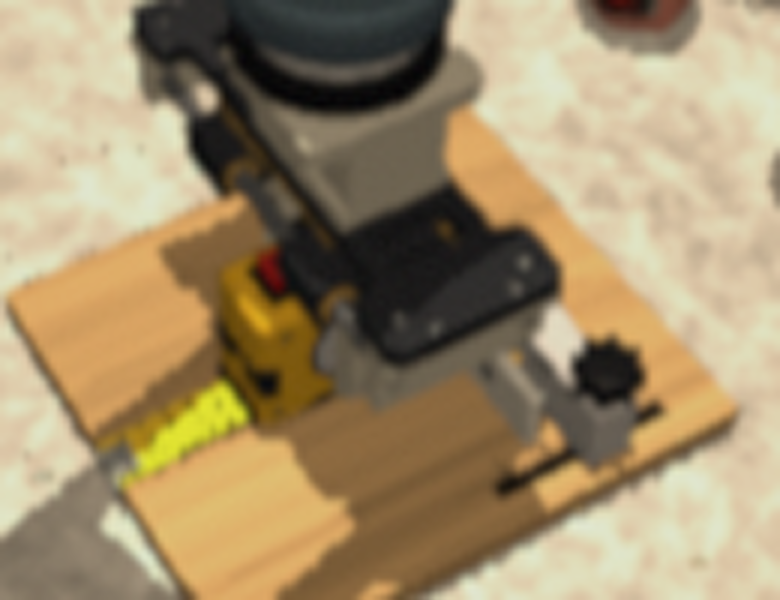

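Emit:
{"op": "move_arm", "data": {
  "deltas": [
    [0,0,0,0,3],
    [0,0,0,0,3]
  ]
}}

```text
time_s: 9.45
eef_pos: [528.7, 133.3, 32.2]
ee_rot: [0.06, 0.705, -0.06, 0.705]
ft_force: [-2.5, -0.7, -5.8]
opening: 0.409
```

```bash
python3 - <<'E'
from h import *
st()
E
```

```text
t 9.45 XYz 498.84 220.09 32.18 F XYz -2.32 -1.07 -5.8 open 0.409
```

Emit:
{"op": "move_arm", "data": {
  "deltas": [
    [0,0,0.03,0,3],
    [0,0,0.03,0,3]
  ]
}}

```text
time_s: 9.65
eef_pos: [528.9, 133.2, 32.1]
ee_rot: [0.06, 0.705, -0.06, 0.705]
ft_force: [-3.5, 0.3, -5.0]
opening: 0.404
```

```bash
python3 - <<'E'
from h import *
st()
E
```

```text
t 9.65 XYz 499.02 220.09 32.15 F XYz -3.52 -0.26 -5.03 open 0.404
```

Emit:
{"op": "move_arm", "data": {
  "deltas": [
    [0,0,0.03,0,3],
    [0,0,0.03,0,3]
  ]
}}

```text
time_s: 9.85
eef_pos: [529.2, 133.2, 32.1]
ee_rot: [0.06, 0.705, -0.06, 0.705]
ft_force: [-3.3, -0.3, -5.8]
opening: 0.409
```

Emit:
{"op": "move_arm", "data": {
  "deltas": [
    [0,0,0.03,0,3],
    [0,0,0.03,0,3]
  ]
}}

```text
time_s: 10.05
eef_pos: [529.6, 133.1, 32.1]
ee_rot: [0.06, 0.705, -0.06, 0.705]
ft_force: [-2.1, 0.0, -5.5]
opening: 0.407
```

```bash
python3 - <<'E'
from h import *
st()
E
```

```text
t 10.05 XYz 499.71 220.09 32.14 F XYz -2.04 -0.33 -5.5 open 0.407
```

Emit:
{"op": "move_arm", "data": {
  "deltas": [
    [0,0,0.03,0,3],
    [0,0,0.06,0,3],
    [0,0,0.06,0,3]
  ]
}}

```text
time_s: 10.35
eef_pos: [530.2, 133.0, 32.1]
ee_rot: [0.06, 0.705, -0.06, 0.705]
ft_force: [-2.1, -0.3, -5.1]
opening: 0.409
```

Emit:
{"op": "move_arm", "data": {
  "deltas": [
    [0,0,0.03,0,3],
    [0,0,0.05,0,3],
    [0,0,0.05,0,3]
  ]
}}

```text
time_s: 10.65
eef_pos: [530.7, 132.9, 32.2]
ee_rot: [0.06, 0.705, -0.06, 0.705]
ft_force: [-3.4, -1.0, -5.6]
opening: 0.41
```

Emit:
{"op": "move_arm", "data": {
  "deltas": [
    [0,0,0.03,0,3],
    [0,0,0.03,0,3],
    [0,0,0.03,0,3]
  ]
}}

```text
time_s: 10.95
eef_pos: [531.0, 132.9, 32.2]
ee_rot: [0.06, 0.705, -0.06, 0.705]
ft_force: [-3.4, -1.0, -5.1]
opening: 0.408
```

Emit:
{"op": "move_arm", "data": {
  "deltas": [
    [0,0,0.03,0,3],
    [0,0,0.03,0,3],
    [0,0,0.03,0,3]
  ]
}}

```text
time_s: 11.25
eef_pos: [531.2, 132.8, 32.1]
ee_rot: [0.06, 0.705, -0.06, 0.705]
ft_force: [-3.2, -0.9, -5.1]
opening: 0.41
```

Emit:
{"op": "move_arm", "data": {
  "deltas": [
    [0,0,0.03,0,3],
    [0,0,0.03,0,3],
    [0,0,0.03,0,3]
  ]
}}

```text
time_s: 11.55
eef_pos: [531.5, 132.8, 32.1]
ee_rot: [0.06, 0.705, -0.06, 0.705]
ft_force: [-3.2, -0.3, -5.0]
opening: 0.407
```

Emit:
{"op": "move_arm", "data": {
  "deltas": [
    [0,0,0.03,0,3],
    [0,0,0.03,0,3],
    [0,0,0.03,0,3]
  ]
}}

```text
time_s: 11.85
eef_pos: [531.8, 132.7, 32.1]
ee_rot: [0.06, 0.705, -0.06, 0.705]
ft_force: [-2.8, -0.5, -5.1]
opening: 0.408
```

Emit:
{"op": "move_arm", "data": {
  "deltas": [
    [0,0,0.03,0,3],
    [0,0,0.03,0,3],
    [0,0,0.03,0,3]
  ]
}}

```text
time_s: 12.15
eef_pos: [532.1, 132.7, 32.2]
ee_rot: [0.06, 0.705, -0.06, 0.705]
ft_force: [-2.7, -0.3, -5.0]
opening: 0.409
```

Emit:
{"op": "move_arm", "data": {
  "deltas": [
    [0,0,0.03,0,3],
    [0,0,0.03,0,3],
    [0,0,0.03,0,3]
  ]
}}

```text
time_s: 12.45
eef_pos: [532.4, 132.6, 32.1]
ee_rot: [0.06, 0.705, -0.06, 0.705]
ft_force: [-3.2, -1.0, -5.3]
opening: 0.407
```

Emit:
{"op": "move_arm", "data": {
  "deltas": [
    [0,0,0.03,0,3],
    [0,0,0.03,0,3],
    [0,0,0.03,0,3]
  ]
}}

```text
time_s: 12.75
eef_pos: [532.6, 132.6, 32.1]
ee_rot: [0.06, 0.705, -0.06, 0.705]
ft_force: [-3.5, -1.5, -4.3]
opening: 0.409
```

Emit:
{"op": "move_arm", "data": {
  "deltas": [
    [0,0,0.03,0,3],
    [0,0,0.03,0,3],
    [0,0,0.03,0,3]
  ]
}}

```text
time_s: 13.05
eef_pos: [532.6, 132.6, 32.1]
ee_rot: [0.06, 0.705, -0.06, 0.704]
ft_force: [-4.7, -0.8, -4.2]
opening: 0.405
```

Emit:
{"op": "move_arm", "data": {
  "deltas": [
    [0,0,0.03,0,3],
    [0,0,0.03,0,3],
    [0,0,0.03,0,3]
  ]
}}

```text
time_s: 13.35
eef_pos: [532.6, 132.6, 32.0]
ee_rot: [0.06, 0.705, -0.06, 0.704]
ft_force: [-6.1, 0.1, -3.1]
opening: 0.411
```

```bash
python3 - <<'E'
from h import *
st(); look('p8',[560,125,40],(50,50,65)); st()
E
```

```text
t 13.35 XYz 502.8 220.07 32.01 F XYz -6.04 -0.91 -3.08 open 0.411
t 13.4 XYz 502.79 220.09 32.02 F XYz -5.52 -1.18 -3.89 open 0.41
```

View pics/p8_scene.png

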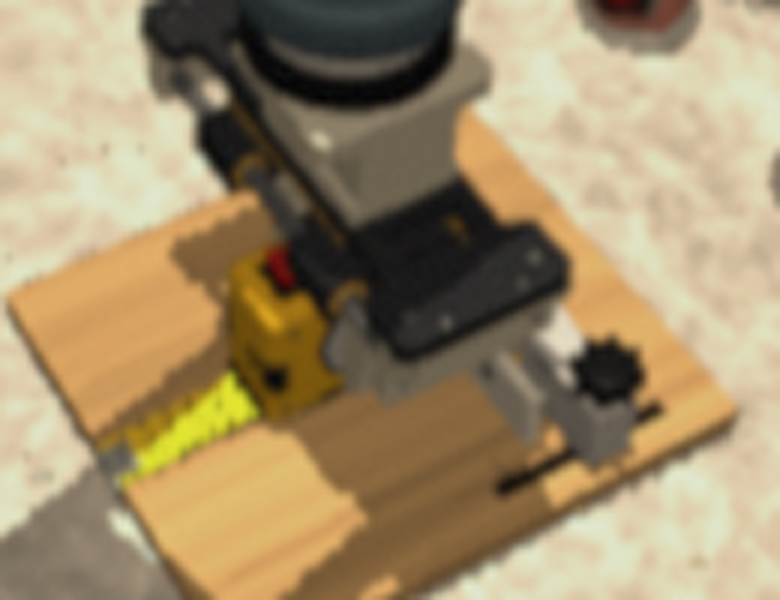

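The heel has butted: TCP X stopped at 502.8 while the X force rose to about −6. Allowing for the blade's pull, that puts the contact at about 3–5 N. I hold, then lower onto the board.

Emit:
{"op": "move_arm", "data": {
  "deltas": [
    [0,0,0,0,3],
    [0,0,0,0,3]
  ]
}}

```text
time_s: 13.6
eef_pos: [532.6, 132.6, 32.0]
ee_rot: [0.06, 0.705, -0.06, 0.704]
ft_force: [-5.2, -0.1, -3.1]
opening: 0.407
```

Emit:
{"op": "move_arm", "data": {
  "deltas": [
    [0.04,0,0,0,3],
    [0.04,0,0,0,3]
  ]
}}

```text
time_s: 13.8
eef_pos: [532.6, 132.6, 31.7]
ee_rot: [0.06, 0.705, -0.06, 0.704]
ft_force: [-5.2, 0.3, -4.3]
opening: 0.408
```

Emit:
{"op": "move_arm", "data": {
  "deltas": [
    [0.04,0,0,0,3],
    [0.04,0,0,0,3]
  ]
}}

```text
time_s: 14.0
eef_pos: [532.6, 132.6, 31.6]
ee_rot: [0.06, 0.705, -0.06, 0.704]
ft_force: [-6.9, -0.2, -0.6]
opening: 0.407
```

Emit:
{"op": "move_arm", "data": {
  "deltas": [
    [0,0,-0.02,0,3],
    [0,0,-0.02,0,3]
  ]
}}

```text
time_s: 14.2
eef_pos: [532.6, 132.6, 31.6]
ee_rot: [0.06, 0.705, -0.06, 0.704]
ft_force: [-7.0, 0.6, -1.2]
opening: 0.409
```

```bash
python3 - <<'E'
from h import *
from scipy.spatial.transform import Rotation as Ro
for i in range(3): s=st(); vision.snapshot('scene')
M=Ro.from_quat(s['ee_rot']).as_matrix();print(M.round(4)); print(s['ft_torque'])
E
```

```text
t 14.2 XYz 502.83 220.1 31.62 F XYz -6.97 -0.55 -1.18 open 0.409
t 14.25 XYz 502.83 220.1 31.63 F XYz -6.43 -0.89 -0.57 open 0.409
t 14.3 XYz 502.79 220.09 31.59 F XYz -6.04 -1.6 -0.87 open 0.411
[[-8.000e-04  1.678e-01  9.858e-01]
 [-0.000e+00  9.858e-01 -1.678e-01]
 [-1.000e+00 -1.000e-04 -8.000e-04]]
[-0.03893928  1.07808374  0.13701863]
```

Emit:
{"op": "move_arm", "data": {
  "deltas": [
    [0,0,0,0,4.6],
    [0,0,0,0,6],
    [0,0,0,0,7],
    [0,0,0,0,7],
    [0,0,0,0,7],
    [0,0,0,0,7]
  ]
}}

```text
time_s: 14.95
eef_pos: [533.3, 132.5, 31.5]
ee_rot: [0.06, 0.704, -0.06, 0.705]
ft_force: [-0.8, 0.7, 0.2]
opening: 0.746
```

```bash
python3 - <<'E'
from h import *
st(); look('p9',[500,130,40],(50,50,65)); st()
E
```

```text
t 14.95 XYz 503.54 220.16 31.47 F XYz -0.86 0.59 0.24 open 0.746
t 15.0 XYz 503.43 220.12 31.4 F XYz 0.57 0.68 0.14 open 0.749
```

View pics/p9_scene.png

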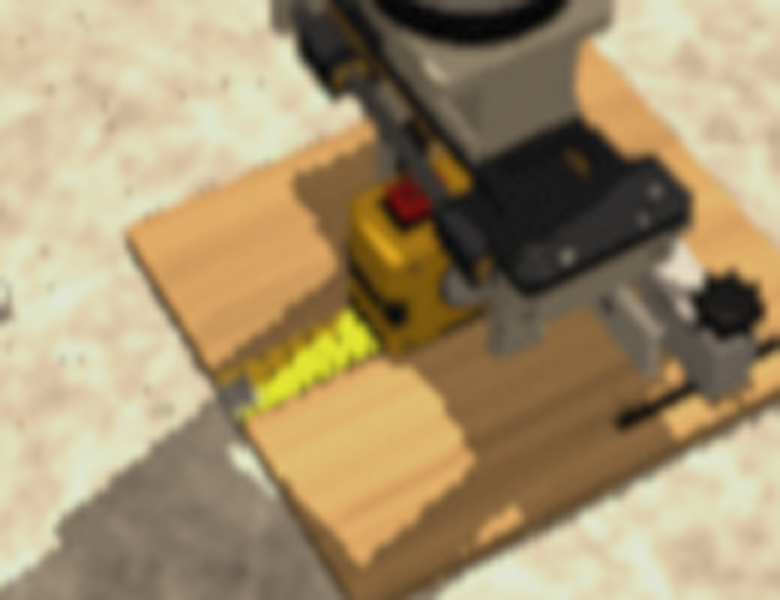

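The tape stands alone with the hook still on the edge at (240,390). I raise, close the fingers and move over the lock.

Emit:
{"op": "move_arm", "data": {
  "deltas": [
    [-2,0,0,0,7],
    [-5,0,0,0,7],
    [-9,0,0,0,7],
    [-11,0,0,0,7],
    [-11,0,-0.9,0,0],
    [-11,0,-1.9,0,0],
    [-11,0,-1.9,0,0],
    [-11,0,-1.9,0,0],
    [-11,0,-1.9,0,0],
    [-11,0,-1.9,0,0]
  ]
}}

```text
time_s: 16.0
eef_pos: [514.3, 135.6, 140.7]
ee_rot: [0.06, 0.705, -0.06, 0.704]
ft_force: [0.7, 0.1, -0.3]
opening: 0.283
```

```bash
python3 - <<'E'
from h import *
st(); im,d=look('p10',[500,130,100],(50,50,65)); st()
P,u,v=pts('scene',d); hsv=cv2.cvtColor(im,cv2.COLOR_BGR2HSV)[v,u]
X=P[:,:2]@ex;Y=P[:,:2]@ey
m=(abs(X-490)<60)&(abs(Y-220)<50)&(P[:,2]>85)&(P[:,2]<108)
red=m&(hsv[:,1]>120)&((hsv[:,0]<8)|(hsv[:,0]>172))
print('lock',red.sum(),X[red].mean().round(1),Y[red].mean().round(1),np.median(P[red,2]).round(1),np.percentile(X[red],[2,98]),np.percentile(Y[red],[2,98]))
t=m&(P[:,2]<92)&(hsv[:,1]>120)&(hsv[:,0]>14)&(hsv[:,0]<35);print('case top X',np.percentile(X[t],[1,5,95,99]).round(1),'Y',np.percentile(Y[t],[1,99]).round(1))
for c in ('scene','top'):
    im,d=vision.snapshot(c)
    S=silhouettes('lock_top',c)
    for q in S[:2]:
        Q,_,_=pts(c,d,q['pixels']);print(c,q['score'],q['box'],np.median(Q[:,:2]@ex),np.median(Q[:,:2]@ey),np.median(Q[:,2]))
E
```

```text
t 16.0 XYz 484.25 220.02 140.72 F XYz 0.66 0.26 -0.33 open 0.283
t 16.05 XYz 484.37 220.03 140.87 F XYz -0.2 -0.87 0.61 open 0.245
lock 58 483.5 216.2 97.9 [475.2489081  494.79149593] [211.54046745 222.31258105]
case top X [464.7 466.8 538.9 541.9] Y [200.5 235.7]
scene 0.45 [264.9, 231.9, 273.3, 236.7] 486.75633377753115 218.19083799461293 98.9795197760632
```

View pics/p10_scene.png

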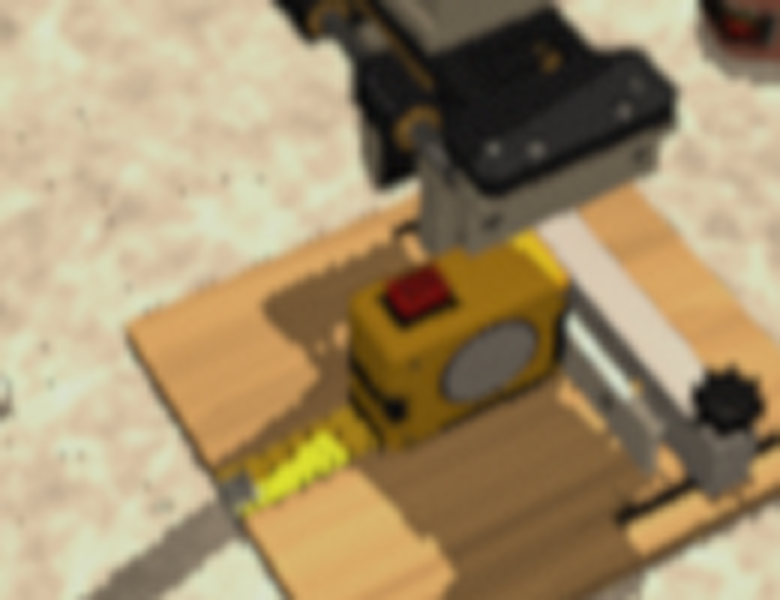

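The heel is flush on the facing, the hook is on the edge at (237,490), and the lock is up at (418,290). I press it down.

Emit:
{"op": "move_arm", "data": {
  "deltas": [
    [0.5,0,0,0,0],
    [1.2,0,0,0,0],
    [2.2,0,0,0,0],
    [3.2,0,0,0,0],
    [3.8,0,0,0,0],
    [3.8,0,0,0,0]
  ]
}}

```text
time_s: 16.85
eef_pos: [513.4, 135.6, 101.9]
ee_rot: [0.059, 0.706, -0.06, 0.704]
ft_force: [-1.2, -0.2, 1.0]
opening: 0.003
```

Emit:
{"op": "move_arm", "data": {
  "deltas": [
    [0.1,0,0,0,0],
    [0.2,0,0,0,0],
    [0.3,0,0,0,0],
    [0.4,0,0,0,0],
    [0.5,0,0,0,0],
    [0.5,0,0,0,0]
  ]
}}

```text
time_s: 17.45
eef_pos: [514.6, 135.7, 99.0]
ee_rot: [0.06, 0.704, -0.06, 0.705]
ft_force: [-1.2, -0.0, 4.3]
opening: 0.005
```

```bash
python3 - <<'E'
from h import *
st(); look('p11',[500,130,100],(50,50,65))
E
```

```text
t 17.45 XYz 484.49 220.16 98.98 F XYz -1.17 -0.23 4.3 open 0.005
```

View pics/p11_scene.png

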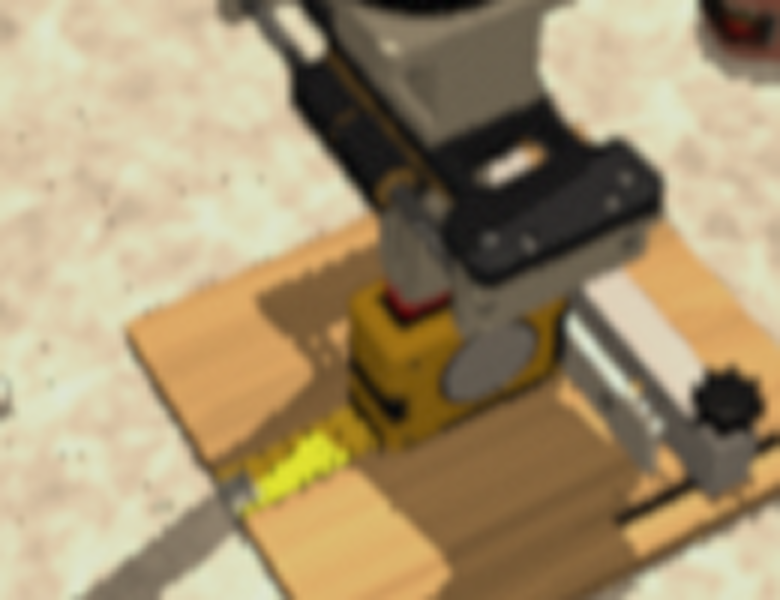

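The fingertips sit on the red lock at (418,295), with contact beginning at z=99. I press on.

Emit:
{"op": "move_arm", "data": {
  "deltas": [
    [0.1,0,0,0,0],
    [0.2,0,0,0,0],
    [0.3,0,0,0,0],
    [0.4,0,0,0,0],
    [0.5,0,0,0,0],
    [0.6,0,0,0,0]
  ]
}}

```text
time_s: 18.1
eef_pos: [514.6, 135.8, 93.6]
ee_rot: [0.06, 0.704, -0.06, 0.705]
ft_force: [-4.7, -0.2, 12.8]
opening: 0.004
```

Emit:
{"op": "move_arm", "data": {
  "deltas": [
    [0.1,0,0,0,0],
    [0.2,0,0,0,0],
    [0.2,0,0,0,0]
  ]
}}

```text
time_s: 18.4
eef_pos: [514.7, 135.8, 93.1]
ee_rot: [0.06, 0.704, -0.059, 0.705]
ft_force: [-7.6, -0.2, 21.4]
opening: 0.005
```

Emit:
{"op": "move_arm", "data": {
  "deltas": [
    [0,0,-0.03,0,0],
    [0,0,-0.05,0,0],
    [-0.3,0,-0.05,0,0],
    [-1,0,-0.05,0,0],
    [-4,0,0,0,0],
    [-7,0,1.0,0,0],
    [-7,0,1.9,0,4],
    [-7,0,1.9,0,7],
    [-7,0,1.9,0,7],
    [-7,0,1.9,0,7]
  ]
}}

```text
time_s: 19.4
eef_pos: [531.8, 132.5, 158.9]
ee_rot: [0.059, 0.706, -0.06, 0.703]
ft_force: [-0.9, -0.3, 0.9]
opening: 0.297
```

```bash
python3 - <<'E'
from h import *
st(); im,d=look('p12',[500,130,100],(50,50,65)); st()
P,u,v=pts('scene',d); hsv=cv2.cvtColor(im,cv2.COLOR_BGR2HSV)[v,u]
X=P[:,:2]@ex;Y=P[:,:2]@ey
m=(abs(X-490)<60)&(abs(Y-220)<50)&(P[:,2]>80)&(P[:,2]<108)
red=m&(hsv[:,1]>120)&((hsv[:,0]<8)|(hsv[:,0]>172))
print('lock',red.sum(),X[red].mean().round(1),Y[red].mean().round(1),np.median(P[red,2]).round(1))
t=m&(P[:,2]<92)&(hsv[:,1]>120)&(hsv[:,0]>14)&(hsv[:,0]<35);print('case top X',np.percentile(X[t],[1,5,95,99]).round(1),'Y',np.percentile(Y[t],[1,99]).round(1))
E
```

```text
t 19.4 XYz 502.0 219.85 158.88 F XYz -0.8 -0.45 0.94 open 0.297
t 19.45 XYz 502.07 219.92 159.02 F XYz 1.29 0.83 -0.15 open 0.345
lock 47 483.8 216.2 92.7
case top X [463.2 465.  537.4 541. ] Y [199.8 235.9]
```

View pics/p12_scene.png

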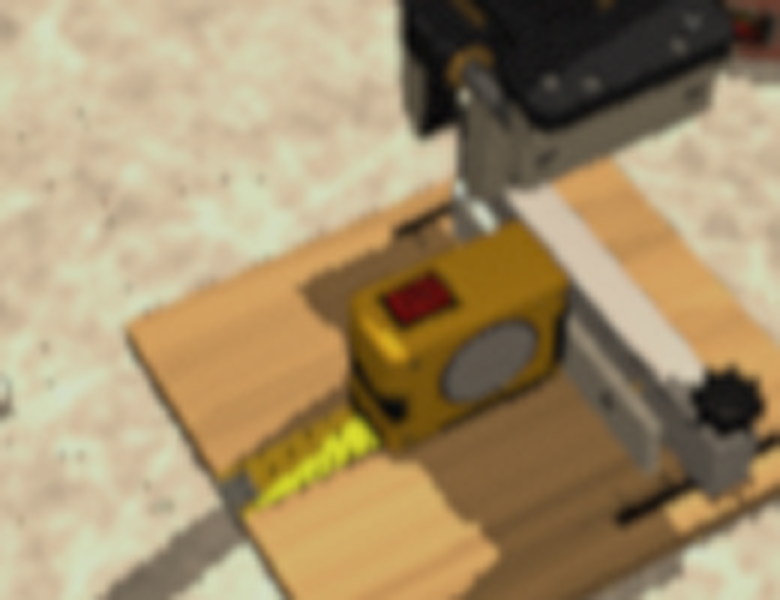

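The lock is down (top at 92.7; TCP bottomed at 93.1 against a nominal 93). The heel is still on the facing and the hook still on the edge. Now I regrasp.

Emit:
{"op": "move_arm", "data": {
  "deltas": [
    [0,0,0,0,7.5],
    [0,0,0,0,7.5],
    [0,0,0,0,7.5],
    [2,0,0,0,7.5],
    [5,0,0,0,7.5],
    [8,0,0,0,7.5],
    [11,0,0,0,7.5],
    [12.2,0,0,0,7.5],
    [12.4,0,0,0,7.5],
    [12.4,0,0,0,7.5]
  ]
}}

```text
time_s: 20.45
eef_pos: [533.7, 132.6, 36.9]
ee_rot: [0.06, 0.704, -0.06, 0.705]
ft_force: [-0.5, -0.9, 0.5]
opening: 0.802
```

Emit:
{"op": "move_arm", "data": {
  "deltas": [
    [0,0,0,0,5],
    [0,0,0,0,4],
    [0,0,0,0,3],
    [0,0,0,0,3],
    [0,0,0,0,3],
    [0,0,0,0,3],
    [0,0,0,0,3]
  ],
  "grip_force": 40
}}

```text
time_s: 21.15
eef_pos: [533.2, 132.5, 36.6]
ee_rot: [0.06, 0.704, -0.06, 0.705]
ft_force: [-1.1, -0.4, 3.3]
opening: 0.41
```

```bash
python3 - <<'E'
from h import *
st(); look('p13',[500,130,40],(50,50,65)); st()
E
```

```text
t 21.15 XYz 503.4 220.11 36.62 F XYz -1.05 -0.54 3.33 open 0.41
t 21.2 XYz 503.39 220.09 36.6 F XYz -2.38 0.04 4.18 open 0.406
```

View pics/p13_scene.png

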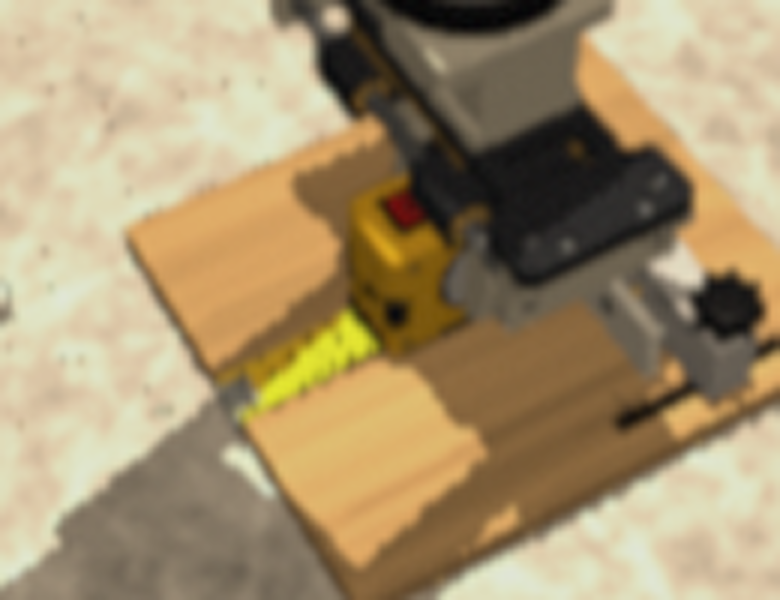

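Emit:
{"op": "move_arm", "data": {
  "deltas": [
    [-0.05,0,-0.1,0,3],
    [-0.4,0,-0.3,0,3],
    [-1.2,0,-0.5,0,3],
    [-3,0,-0.8,0,3],
    [-5.5,0,-1,0,3],
    [-8,0,-1,0,3],
    [-10,0,-1,0,3],
    [-10,0,-1,0,3],
    [-10,0,-1,0,3]
  ]
}}

```text
time_s: 22.1
eef_pos: [522.7, 134.3, 136.0]
ee_rot: [0.06, 0.705, -0.06, 0.704]
ft_force: [-0.3, 0.6, -6.9]
opening: 0.407
```

```bash
python3 - <<'E'
from h import *
st(); look('p14',[490,130,120],(50,50,65)); st()
E
```

```text
t 22.1 XYz 492.73 220.05 136.01 F XYz -0.39 0.5 -6.94 open 0.407
t 22.15 XYz 492.18 219.88 135.23 F XYz -0.62 0.42 -6.01 open 0.407
```

View pics/p14_scene.png

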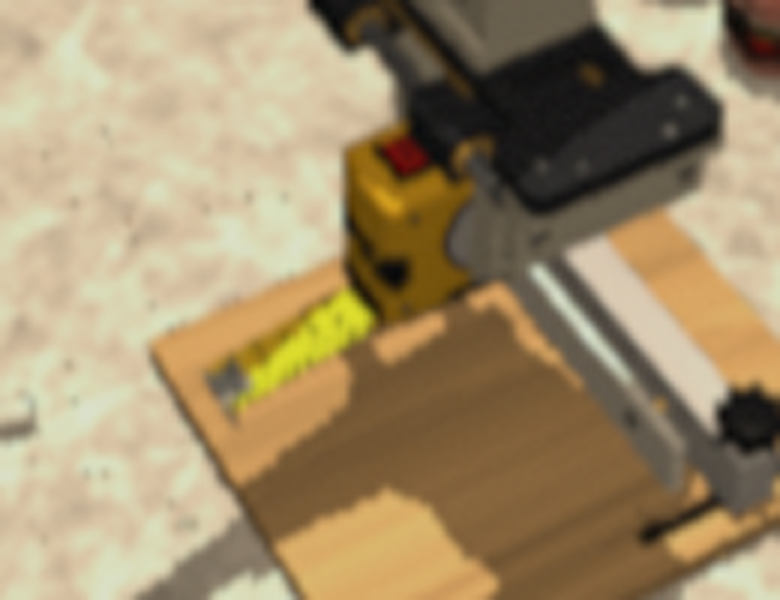

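The lock is down and the blade still out, hook at (230,385). I carry the tape 17 cm to the left, onto clear worktop.

Emit:
{"op": "move_arm", "data": {
  "deltas": [
    [0,1.5,0,0,3],
    [0,4.5,0,0,3],
    [0,8,0,0,3],
    [0,11.5,0,0,3],
    [0,14.5,0,0,3],
    [0,16.5,0,0,3],
    [0,17,0,0,3],
    [0,17,0,0,3],
    [0,17,0,0,3]
  ]
}}

```text
time_s: 23.05
eef_pos: [551.1, 301.2, 135.3]
ee_rot: [0.059, 0.705, -0.06, 0.704]
ft_force: [-1.1, 0.0, -6.3]
opening: 0.406
```

Emit:
{"op": "move_arm", "data": {
  "deltas": [
    [2,0,0,0,3],
    [5,0,0,0,3],
    [7.5,0,0,0,3],
    [8.5,0,0,0,3],
    [9.5,0,0,0,3],
    [10.3,0,0,0,3],
    [10.8,0,0,0,3],
    [11.2,0,0,0,3],
    [11.2,0,0,0,3]
  ]
}}

```text
time_s: 23.95
eef_pos: [552.0, 301.9, 24.5]
ee_rot: [0.06, 0.704, -0.06, 0.705]
ft_force: [0.5, -0.7, -5.3]
opening: 0.405
```

```bash
python3 - <<'E'
from h import *
st(); look('p15',[540,302,40],(50,50,65)); st()
E
```

```text
t 23.95 XYz 493.5 390.21 24.49 F XYz 0.66 -0.64 -5.33 open 0.405
t 24.0 XYz 493.47 390.29 24.7 F XYz -0.21 0.26 -5.75 open 0.407
```

View pics/p15_scene.png

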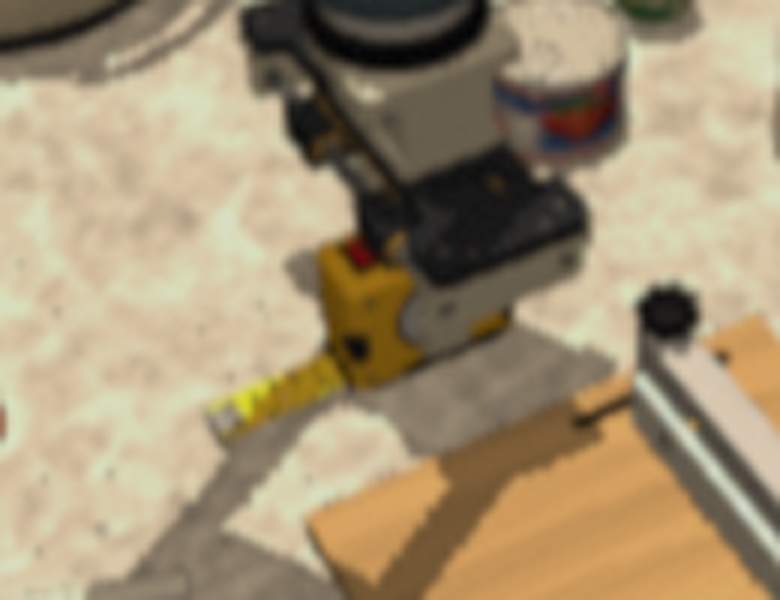

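Emit:
{"op": "move_arm", "data": {
  "deltas": [
    [0.15,0,0,0,3],
    [0.3,0,0,0,3],
    [0.4,0,0,0,3],
    [0.45,0,0,0,3],
    [0.45,0,0,0,3]
  ]
}}

```text
time_s: 24.5
eef_pos: [551.8, 301.8, 19.8]
ee_rot: [0.06, 0.705, -0.06, 0.705]
ft_force: [-0.3, 0.1, -4.2]
opening: 0.408
```

Emit:
{"op": "move_arm", "data": {
  "deltas": [
    [0.05,0,0,0,3],
    [0.1,0,0,0,3],
    [0.1,0,0,0,3]
  ]
}}

```text
time_s: 24.8
eef_pos: [551.7, 301.8, 18.8]
ee_rot: [0.06, 0.705, -0.06, 0.705]
ft_force: [0.6, 0.9, -4.6]
opening: 0.407
```

Emit:
{"op": "move_arm", "data": {
  "deltas": [
    [0.05,0,0,0,3],
    [0.1,0,0,0,3],
    [0.1,0,0,0,3]
  ]
}}

```text
time_s: 25.1
eef_pos: [551.8, 301.8, 18.7]
ee_rot: [0.06, 0.704, -0.06, 0.705]
ft_force: [-4.0, -1.9, 4.2]
opening: 0.408
```

The tape has landed, since Fz rose. I release and raise.

Emit:
{"op": "move_arm", "data": {
  "deltas": [
    [-0.06,0,0,0,3],
    [-0.06,0,0,0,4.6],
    [-0.06,0,0,0,6],
    [-0.06,0,0,0,7.5],
    [-0.06,0,0,0,7.5],
    [-0.06,0,0,0,7.5],
    [-0.06,0,0,0,7.5]
  ]
}}

```text
time_s: 25.8
eef_pos: [551.9, 301.8, 18.5]
ee_rot: [0.06, 0.705, -0.06, 0.705]
ft_force: [-0.4, -1.0, 0.6]
opening: 0.799
```

Emit:
{"op": "move_arm", "data": {
  "deltas": [
    [-2,0,0,0,7.5],
    [-5,0,0,0,7.5],
    [-9,0,0,0,7.5],
    [-13,0,0,0,7.5],
    [-16,0,0,0,7.5],
    [-18,0,0,0,7.5],
    [-18,4,0,0,7.5],
    [-18,8,0,0,7.5],
    [-18,12,0,0,7.5],
    [-18,12,0,0,7.5]
  ]
}}

```text
time_s: 26.8
eef_pos: [571.4, 424.5, 197.4]
ee_rot: [0.059, 0.705, -0.058, 0.704]
ft_force: [0.0, 0.0, -0.5]
opening: 0.806
```

```bash
python3 - <<'E'
from h import *
st(); im,d=look('p16',[530,302,40],(50,50,65)); 
P,u,v=pts('scene',d); hsv=cv2.cvtColor(im,cv2.COLOR_BGR2HSV)[v,u]
X=P[:,:2]@ex;Y=P[:,:2]@ey
m=(abs(X-480)<130)&(abs(Y-390)<40)&(P[:,2]>60)&(P[:,2]<85)
red=m&(hsv[:,1]>120)&((hsv[:,0]<8)|(hsv[:,0]>172))
print('lock',red.sum(),X[red].mean().round(1),Y[red].mean().round(1),np.median(P[red,2]).round(1))
t=m&(P[:,2]<74)&(hsv[:,1]>120)&(hsv[:,0]>14)&(hsv[:,0]<35)
A=np.c_[X[t],Y[t],np.ones(t.sum())];k=np.linalg.lstsq(A,P[t,2],rcond=None)[0];print('top z',np.median(P[t,2]).round(1),'slopes',k[:2].round(3),'case X',np.percentile(X[t],[1,99]).round(1),'Y',np.percentile(Y[t],[1,99]).round(1))
for c in('top','scene'):
  im,d=vision.snapshot(c)
  cv2.imwrite(f'pics/end_{c}.png',im)
  for l in ('guide','tin','pen','chilli','yoghurt','tape'):
    S=silhouettes(l,c)[:1]
    for q in S:
        Q,_,_=pts(c,d,q['pixels']);print(c,l,round(q['score'],2),np.round(q['box']).astype(int).tolist(),np.median(Q,0).round(1))
        if l=='tape': 
            XX=Q[:,:2]@ex; print('  min X',np.percentile(XX,[0,1,2,99,100]).round(1))
st()
E
```

```text
t 26.8 XYz 492.07 514.4 197.35 F XYz 0.03 0.01 -0.53 open 0.806
lock 30 474.0 385.7 74.7
top z 69.4 slopes [0.01  0.114] case X [453.2 532.3] Y [369.5 405.6]
top guide 0.82 [284, 169, 363, 201] [590.3 121.6  51.1]
top tin 0.86 [214, 124, 237, 148] [710.8 367.7  55. ]
top chilli 0.77 [278, 95, 300, 129] [777.3 206.1  82.3]
top yoghurt 0.97 [327, 98, 359, 130] [774.1  71.1  69.8]
top tape 0.52 [242, 180, 262, 210] [565.4 292.5  69.3]
  min X [376.8 380.5 385.8 533.7 549.7]
scene guide 0.65 [274, 201, 331, 268] [586.7 109.1  49.5]
scene tin 0.66 [248, 149, 276, 176] [689.4 369.7  52.9]
scene pen 0.85 [146, 246, 201, 264] [346.7 276.8  12.9]
scene chilli 0.76 [314, 163, 341, 198] [776.4 193.8  60.9]
scene yoghurt 0.59 [349, 192, 382, 226] [768.9  62.   69.6]
scene tape 0.73 [204, 186, 255, 226] [536.9 288.8  47.6]
  min X [390.5 395.2 399.3 533.  534.5]
t 27.55 XYz 493.42 509.96 198.56 F XYz -0.05 -0.18 -0.22 open 0.809
```

View pics/p16_scene.png

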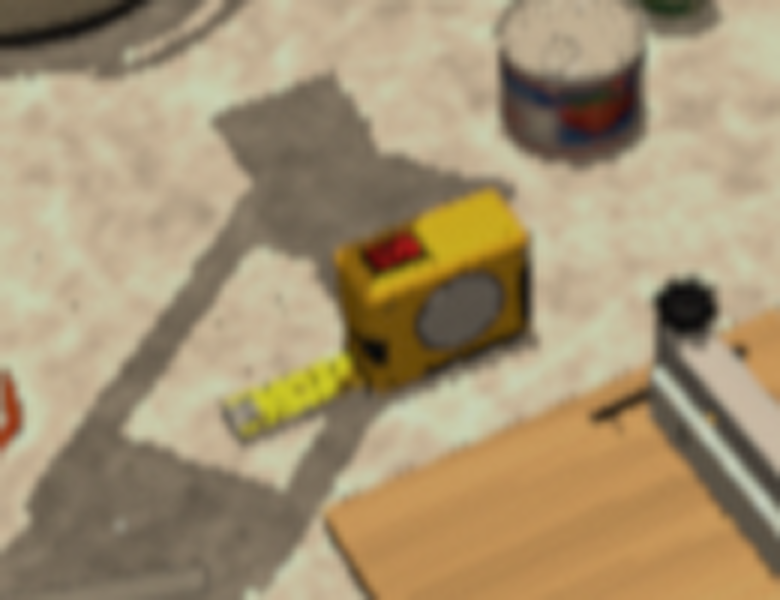

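View pics/end_top.png

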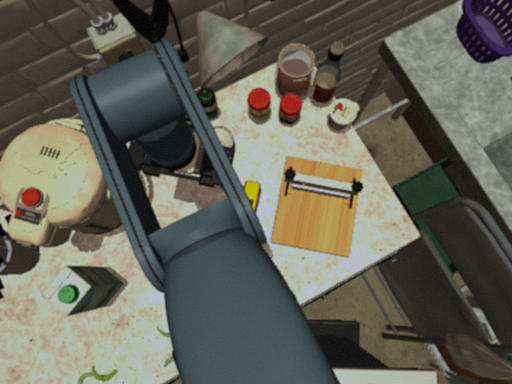

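```bash
python3 - <<'E'
from h import *
from cell import job
im,d=vision.snapshot('scene')
P,u,v=pts('scene',d); hsv=cv2.cvtColor(im,cv2.COLOR_BGR2HSV)[v,u]; X=P[:,:2]@ex;Y=P[:,:2]@ey
t=(abs(X-490)<36)&(abs(Y-387)<13)&(P[:,2]>64)&(P[:,2]<73)&(hsv[:,1]>120)&(hsv[:,0]>14)&(hsv[:,0]<35)
A=np.c_[X[t],Y[t],np.ones(t.sum())];print(t.sum(),np.linalg.lstsq(A,P[t,2],rcond=None)[0][:2].round(3))
job.close_job(); print('closed')
E
```

```text
160 [0.011 0.033]
the job is handed in; nothing more can be done
closed
```

I took off the guide setting with the tape, and the locked tape now stands upright on the worktop to the left of the board, ready to read. I handed the job in at about 27.6 s of the 72 s allowed; handing in reports no verdict.

**What was done:**
- **Hooking and butting:** I hooked the tape on the board's front edge and drew it back until the heel met the white facing. The total X force on the tool was 5–7 N. Allowing for the blade's pull and the friction, I estimate the push on the guide at 3–5 N.
- **Locking:** I let the tape stand there and pressed the red lock with the closed fingertips. They went down 5.9 mm with up to 21 N. The fingertips also pushed about 7.6 N toward the guide, part of it taken by the sole's friction.
- **Placing:** I regripped the tape, lifted it off and set it down on bare worktop.

**Last checks:**
- **Tape:** the lock top is 74.7 mm above the worktop (75 mm is fully down) and the case top is at 69.4 mm. The fitted tilt is 0.01 to 0.03 rad.
- **Blade:** it is still out, with about 140 mm from heel to hook, which matches the setting of about 143 mm to within the camera's accuracy.
- **Guide, jar and yoghurt pot:** they read where they were at the start, within camera scatter. That scatter is about 3 mm for the guide, so the cameras cannot confirm the 1 mm limit. The fingertip position at the butt did not creep while pushing.

**Checks that disagreed:**
- **First tilt fit:** it gave 0.11 rad. I put that down to points on the case's side face; the cleaner fit is the one quoted above.
- **Pen:** the scene camera's reading differed by about 11 mm with nearly the same outline. I put that down to the network's mask; the arm never went near it. The top camera did not see the pen at the end.
- **Tin:** the top camera's reading shifted by about 24 mm, because the arm partly hid it; the scene camera showed it unmoved.

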